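# Tare the bench scale for the steel cup

### The arm

A 6-joint arm with a two-finger parallel gripper is mounted at the origin on the work surface. World frame = base frame: x ahead of the robot, y to its left, z up, the work surface at z = 0. Lengths are in m, angles in rad, forces in N, time in s.
With the tool pointing down it reaches from about 0.325 to 0.925 m from the base axis. Payload 3.1 kg.
Tool frame: the origin (TCP) lies at the very end of the fingers, on their centre line; the grasp point (between the pads) lies 19 mm behind it; z points along the fingers, y is the line along which they close (so a half turn about z gives the same grasp; the last joint's range is limited). The gripper opens to 85 mm and grips with 20 to 120 N. Pads are 22 mm wide; open, the fingers measure 114 mm over their backs; the gripper's body (76 mm by 85 mm) begins 54 mm behind the grasp point. The pads swing forward as they close: fully open they stand 13 mm farther back than shut.
Start: joints at [1.212, 0.217, 1.613, -0, 1.311, -0.112], TCP at [0.153, 0.606, 0.231] pointing down, gripper open.
Joint ranges: [-2.75, 2.75], [-0.78, 2.1], [0.31, 2.55], [-1.13, 4.27], [0.13, 2.63], [-2.58, 2.58]. Speed limits (rad/s): [2.79, 2.79, 3.14, 3.14, 3.14, 3.14].

### API

Orientations are given as a unit quaternion [x, y, z, w].
In Python, from bench import env gives the robot as it stands.
- The arm moves only by the tool drive_tool, never from a script. Its argument "series" is a list of rows, each a list of 3 entries, a list of its own where there are three numbers: the shift along the tool's x, y, z in m, then the turn, a rotation vector about the tool's x, y, z in degrees, then the finger opening in m, from 0 to 0.0854. A call has 1 to 8 rows; each row is the pose to reach, as a shift and turn from the pose commanded when the call began, along the tool's axes at that moment; what a row does not reach only later rows make up. A row lasts 1/8 s, in which the tool goes at most 62.5 mm and 10.7 degrees, less where a joint would pass 70% of its speed; a pose out of reach is approached as far as the arm can. A call with a gripper value outside its range is refused whole. The fingers move at their own pace and stop on an object; "squeeze" is the grip in N (left out, the last holds). Time passes only in rows, so rows that repeat a pose let the fingers close. It gives the time, the measured TCP pose, the force, the opening and the grip force at its end, in the units of the state.
- env.state(): the state, without advancing time (a new reading comes with each control period).
- env.snapshot(name): name is "scene" or "side" or "wrist"; returns the picture (420x560x3 uint8, red, green, blue); there is no depth.
- env.calibration(name): a dict with "camera_matrix" (3x3 intrinsics, pixels), "dist" ([k1, k2, p1, p2, k3] as OpenCV has them; the pictures are not rectified), "world_to_cam" (4x4, takes a point from world to camera coordinates). Camera axes: x right, y down, z forward; pixel columns grow to the right and rows downward; lengths in m; the calibration is good to about 2 mm. A picture is of the moment at which its call begins: read the wrist's pose just before it. calibration takes no time and is no camera call; for the wrist camera it gives the pose at the moment of the call.
- env.hand_in(): hands the job in; it is judged then, once.
The state is a dict: "time_s": time; "qpos": joint angles; "joint_velocities": joint speeds; "joint_efforts": joint torques, N m; "tcp_pos": TCP position; "eef_rot": TCP orientation; "force": force on the tool from outside, world axes, zero at the start; "moment": the same for the moment, N m; "grip_width": opening from 0.0 (shut) to 1.0 (fully open); "grip_force": force on a finger pad.
Only numpy, scipy, OpenCV 4.12 (cv2) and the standard library are available. Lean on these libraries where they do the work, as an engineer would, in place of code of your own. Each camera call takes 0.05 s, during which the arm holds its last target. There are 200 camera calls.

### The job

Stand the empty steel cup upright in the middle of the scale's steel platform and let go of it. Then tare the scale: with the fingertips press the flat green key slowly and gently until it pushes back firmly (about 6 N), hold it for about half a second and let it go. Keep off the red key, which would switch the scale off.

Things in the scene. Friction and masses are not known exactly. Their poses are not given: they have to be found in the camera images.
- steel_cup_center (a point): the plain steel cup: a bare, straight-sided, open round cup, 54 mm outside diameter, 58 mm high, wall 3 mm, about 0.12 kg, upright on the table (z = 0). The point is on its axis, half-way up (29 mm above its underside); z up. A blue and an orange cup of the same size stand 110 mm or more away (centre to centre); which stands where varies.
- platform (a point): centre of the top face of the scale's steel platform, 155 mm (along its x) by 185 mm (along its y), 42 mm above the table. The scale is a white bench scale, 250 by 200 mm, that does not move; it may be turned by up to 20 degrees. The point's x runs from the key panel to the back of the scale, y across it, z up.
- tare_key: the flat green tare key, 32 mm (its x) by 40 mm (its y), on the black panel at the scale's robot-side edge. Origin: centre of its top face, 38.5 mm above the table, 4 mm above the panel; axes as the platform's. It lies 126 mm from the platform's centre along -x and 55 mm to its +y or -y side (varies). It gives from 1.5 N, then stiffly, 6 N per mm (stop at 3 mm), and counts as pressed above 3 N.
- power_key: the red power key, same size and build, beside the green key on the same panel, 110 mm from it centre to centre, on the other side of a small grey-green display. Origin at the centre of its top face. Not to be pressed.
Not all that is in view belongs to the job. What is shaped like the part that bears steel_cup_center but pink or purple is not meant.

How it is judged:
By the outcome, as a careful person would: the job done as asked, in the order asked, and still so for the second after the job is handed in, with the robot touching nothing.
It also fails if it takes over 45 s, if anything falls off the work surface, if the arm or the gripper's body presses on something with over 40 N, if the wrist force passes 120 N, or if a joint passes its speed limit or range.

## Working session

There is one attempt and no reset: what is moved stays moved. The work goes in short steps, Python scripts to look and compute and a tool call to move; the robot and the scene stay as the last step left them, time stands still between calls to the robot, and variables do not carry over. Pictures are saved under pics/ and viewed, at most 10 in all, crops included, and the job is handed in when it is done.

Besides the shell and the picture viewer there is one more tool, called after ">>>" as name(argument=value, ...), one argument or row to a line, values as JSON. drive_tool: Moves the arm, as the interface text tells. Its arguments: {"type":"object","properties":{"series":{"type":"array","items":{"type":"array"}},"squeeze":{"type":"number"}},"required":["series"]}

```bash
mkdir -p pics
cat > h.py <<'E'
from bench import env
import numpy as np, cv2
def ray(c,uv):
    K=np.array(c["camera_matrix"]);d=np.array(c["dist"]);T=np.array(c["world_to_cam"])
    p=cv2.undistortPoints(np.array(uv,float).reshape(-1,1,2),K,d).reshape(-1,2)
    R=T[:3,:3];o=-R.T@T[:3,3]
    return o,np.c_[p,np.ones(len(p))]@R
def onz(c,uv,z):
    o,d=ray(c,uv);return o+d*((z-o[2])/d[:,2])[:,None]
def proj(c,P):
    T=np.array(c["world_to_cam"]);r,_=cv2.Rodrigues(T[:3,:3])
    return cv2.projectPoints(np.array(P,float).reshape(-1,1,3),r,T[:3,3],np.array(c["camera_matrix"]),np.array(c["dist"]))[0].reshape(-1,2)
def snap(n,f):
    im=env.snapshot(n);cv2.imwrite(f"pics/{f}.png",im[...,::-1]);return im
E
python3 - <<'E'
from h import *
a=snap("scene","scene0");b=snap("side","side0")
for n in("scene","side"):
    c=env.calibration(n);print(n,ray(c,[[280,210]]))
E
```

```text
scene (array([ 1.04801062, -0.90907878,  0.6902195 ]), array([[-0.44857498,  0.70154707, -0.55437463]]))
side (array([0.48027293, 0.52502563, 0.73713964]), array([[ 0.02974268, -0.6576717 , -0.75280098]]))
```

View pics/scene0.png

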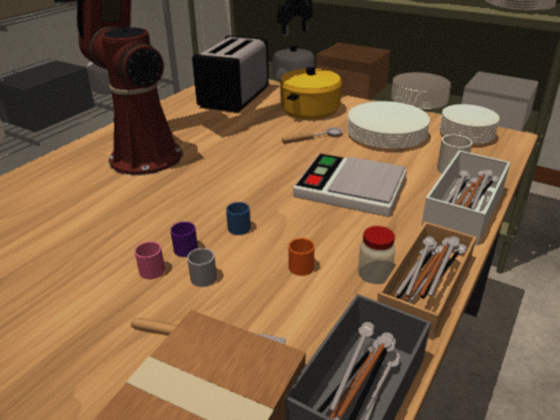

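View pics/side0.png

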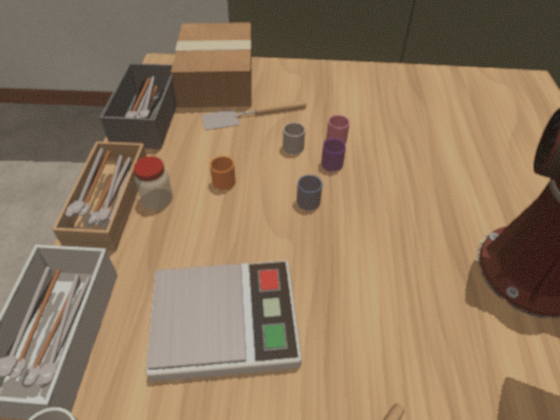

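Candidates (scene / side pixel): grey cup (202,267)/(293,139); blue (238,218)/(310,193); purple (184,239)/(334,155); pink (150,260)/(338,131); orange (301,256)/(223,173); and a clear/white mug at (455,152). I choose the grey one. In the side view the scale has its red key at (269,280), green at (275,337) and the platform at about (197,315).

Run:
```python
from h import *
ims={n:cv2.imread(f"pics/{n}0.png") for n in("scene","side")}
box={"scene":{"cup":(180,240,225,295),"blue":(220,198,256,240),"key":(290,145,350,200)},"side":{"cup":(272,115,314,162),"blue":(288,168,332,218),"key":(245,258,302,365)}}
C={n:env.calibration(n) for n in ims}
rays={}
crops=[]
for n,im in ims.items():
    c=C[n];hsv=cv2.cvtColor(im,cv2.COLOR_BGR2HSV)
    def big(m,b):
        k=np.zeros_like(m);x0,y0,x1,y1=b;k[y0:y1,x0:x1]=m[y0:y1,x0:x1]
        N,L,S,ce=cv2.connectedComponentsWithStats(k);i=1+np.argmax(S[1:,4]);return S[i],ce[i],L==i
    H,S,V=cv2.split(hsv)
    for nm,m in(("green",(H>45)&(H<85)&(S>140)&(V>50)),("red",((H<6)|(H>172))&(S>180)&(V>110))):
        s,ce,_=big(m.astype(np.uint8),box[n]["key"]);print(n,nm,s,ce.round(1),onz(c,[ce],.0385).round(4))
    m=((S<75)).astype(np.uint8)
    s,ce,M=big(m,box[n]["cup"]);print(n,"cup",s,ce.round(1))
    x0,y0,x1,y1=box[n]["cup"];print(" median HSV",np.median(hsv[M],0))
    ctr=[s[0]+(s[2]-1)/2,s[1]+(s[3]-1)/2]
    p=onz(c,[ctr],.029)[0];print(" est",p.round(4),"at silhouettes centre")
    # refine: match bbox of projected cylinder to bbox by shifting
    t=np.linspace(0,2*np.pi,90)
    for _ in range(5):
        P=np.array([[p[0]+.027*np.cos(a),p[1]+.027*np.sin(a),z] for a in t for z in(0,.058)])
        q=proj(c,P);pc=(q.min(0)+q.max(0))/2
        p=p+onz(c,[np.array(ctr)],.029)[0]-onz(c,[pc],.029)[0]
    print(" refined",p.round(4),"bbox pred",q.min(0).round(1),(q.max(0)-q.min(0)).round(1))
    x0,y0=int(ce[0])-45,int(ce[1])-45
    crops.append(cv2.resize(im[y0:y0+90,x0:x0+90],(390,390),interpolation=cv2.INTER_CUBIC))
cv2.imwrite("pics/crop.png",np.hstack(crops))
print({k:np.round(v,3) for k,v in env.state().items()})
```

```text
scene green [321 156  14   9  85] [327.3 159.9] [[0.5013 0.1896 0.0385]]
scene red [306 175  16   9 104] [313.4 179. ] [[0.5185 0.0799 0.0385]]
scene cup [187 248  29  38 899] [201.5 266.3]
 median HSV [12. 36. 73.]
 est [ 0.4849 -0.3279  0.029 ] at silhouettes centre
 refined [ 0.4851 -0.3273  0.029 ] bbox pred [186.1 246.7] [29.8 39.5]Traceback (most recent call last):
  File "<stdin>", line 14, in <module>
  File "<stdin>", line 11, in big
    return _wrapfunc(a, 'argmax', axis=axis, out=out, **kwds)
    return bound(*args, **kwds)
ValueError: attempt to get argmax of an empty sequence
```

Run:
```python
from h import *
n="side";im=cv2.imread("pics/side0.png");c=env.calibration(n);hsv=cv2.cvtColor(im,cv2.COLOR_BGR2HSV)
for u,v in((275,337),(269,280),(293,145),(310,195),(200,315)):print((u,v),hsv[v,u])
def big(m,b):
    k=np.zeros(m.shape,np.uint8);x0,y0,x1,y1=b;k[y0:y1,x0:x1]=m[y0:y1,x0:x1]
    N,L,S,ce=cv2.connectedComponentsWithStats(k);i=1+np.argmax(S[1:,4]);return S[i],ce[i],L==i
H,S,V=cv2.split(hsv)
for nm,m in(("green",(H>45)&(H<85)&(S>90)&(V>70)),("red",((H<8)|(H>172))&(S>140)&(V>100))):
    s,ce,_=big(m,(245,258,302,365));print(nm,s,ce.round(1),onz(c,[ce],.0385).round(4))
s,ce,M=big(S<60,(272,115,314,162));print("cup",s,ce,np.median(hsv[M],0))
ctr=np.array([s[0]+(s[2]-1)/2,s[1]+(s[3]-1)/2]);p=onz(c,[ctr],.029)[0];t=np.linspace(0,2*np.pi,90)
for _ in range(5):
    P=np.array([[p[0]+.027*np.cos(a),p[1]+.027*np.sin(a),z] for a in t for z in(0,.058)])
    q=proj(c,P);p=p+onz(c,[ctr],.029)[0]-onz(c,[(q.min(0)+q.max(0))/2],.029)[0]
print("cup",p.round(4),q.min(0).round(1),(q.max(0)-q.min(0)).round(1))
# platform & neighbours
m=(S<60)&(V>100)
s,ce,M=big(m,(152,262,244,366));print("plat blob",s,ce)
a=cv2.imread("pics/scene0.png")[222:312,157:247];b=im[94:184,248:338]
cv2.imwrite("pics/crop.png",np.hstack([cv2.resize(x,(390,390),interpolation=cv2.INTER_CUBIC) for x in(a,b)]))
for nm,uv in(("blue",(310,193)),("purple",(334,155)),("pink",(338,131)),("orange",(223,173))):print(nm,onz(c,[uv],.029).round(3))
st=env.state();print({k:np.round(st[k],4) for k in("time_s","tcp_pos","eef_rot","force")})
from scipy.spatial.transform import Rotation as R;print(R.from_quat(st["eef_rot"]).as_matrix().round(3))
```

```text
(275, 337) [ 61  96 144]
(269, 280) [  3 164 187]
(293, 145) [ 11  61 101]
(310, 195) [10 40 76]
(200, 315) [ 12  27 171]
green [265 325  19  23 350] [274.2 336.1] [[0.5015 0.1908 0.0385]]
red [260 270  18  19 298] [268.5 279.4] [[0.519  0.0822 0.0385]]
cup [284 124  21  29 201] [293.11442786 136.66169154] [ 13.  55. 103.]
cup [ 0.4882 -0.3268  0.029 ] [282.4 121.5] [23.1 33. ]
plat blob [ 152  263   92  103 9033] [198.38868593 316.27620945]
blue [[ 0.447 -0.146  0.029]]
purple [[ 0.392 -0.272  0.029]]
pink [[ 0.38  -0.362  0.029]]
orange [[ 0.642 -0.195  0.029]]
{'time_s': np.float64(0.1), 'tcp_pos': array([0.1524, 0.6054, 0.2301]), 'eef_rot': array([ 1.231e-01,  9.924e-01, -1.100e-03, -3.000e-04]), 'force': array([0.3464, 0.1856, 0.3656])}
[[-0.97   0.244 -0.001]
 [ 0.244  0.97  -0.002]
 [ 0.    -0.002 -1.   ]]
```

View pics/crop.png

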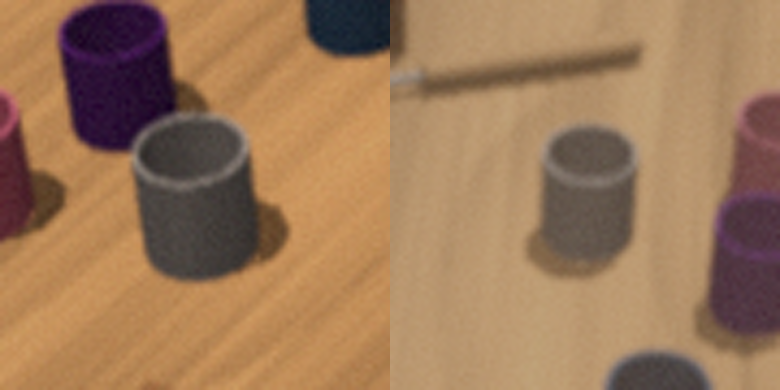

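The close crop confirms the grey steel cup, at about (0.4875, -0.327). The red-to-green spacing comes out at 0.110, matching the description. That gives a scale yaw of about 9° and a platform centre of about (0.634, 0.156).

>>> drive_tool(
  series=[
    [[-0.412,-0.417,-0.02],[0,0,0],0.085],
    [[-0.412,-0.417,-0.02],[0,0,0],0.085],
    [[-0.412,-0.417,-0.02],[0,0,0],0.085],
    [[-0.412,-0.417,-0.02],[0,0,0],0.085],
    [[-0.412,-0.417,-0.02],[0,0,0],0.085],
    [[-0.412,-0.417,-0.02],[0,0,0],0.085],
    [[-0.412,-0.417,-0.02],[0,0,0],0.085],
    [[-0.412,-0.417,-0.02],[0,0,0],0.085],
  ],
  squeeze=30,
)

```text
time_s: 1.1
tcp_pos: [0.4068, 0.1737, 0.2482]
eef_rot: [0.123, 0.992, 0.0, 0.0]
force: [0.4, 0.9, 0.4]
grip_width: 0.993
grip_force: 0.0
```

>>> drive_tool(
  series=[
    [[-0.2,-0.466,0.08],[0,0,0],0.085],
    [[-0.2,-0.466,0.08],[0,0,0],0.085],
    [[-0.2,-0.466,0.08],[0,0,0],0.085],
    [[-0.2,-0.466,0.08],[0,0,0],0.085],
    [[-0.2,-0.466,0.08],[0,0,0],0.085],
    [[-0.2,-0.466,0.08],[0,0,0],0.085],
    [[-0.2,-0.466,0.08],[0,0,0],0.085],
    [[-0.2,-0.466,0.08],[0,0,0],0.085],
  ],
)

```text
time_s: 2.1
tcp_pos: [0.4841, -0.314, 0.1696]
eef_rot: [0.123, 0.992, 0.0, -0.0]
force: [1.1, 0.4, -0.1]
grip_width: 0.995
grip_force: 0.0
```

```bash
cat >> h.py <<'E'
from scipy.spatial.transform import Rotation as Rot
def delta(target):
    s=env.state();return Rot.from_quat(s["eef_rot"]).inv().apply(np.array(target)-s["tcp_pos"]).round(4)
E
python3 - <<'E'
from h import *
c=env.calibration("wrist");snap("wrist","w1");s=env.state();print(s["tcp_pos"],s["force"]);print(proj(c,[[.4875,-.327,.058],[.4875,-.327,0]]),delta([.4875,-.327,.10]))
E
```

```text
[ 0.48437445 -0.32147997  0.16812552] [ 2.00579225 -5.65893124 -0.0967722 ]
[[257.30312572 218.10943459]
 [260.21406873 199.98185732]] [-0.0043 -0.0042  0.0682]
```

View pics/w1.png

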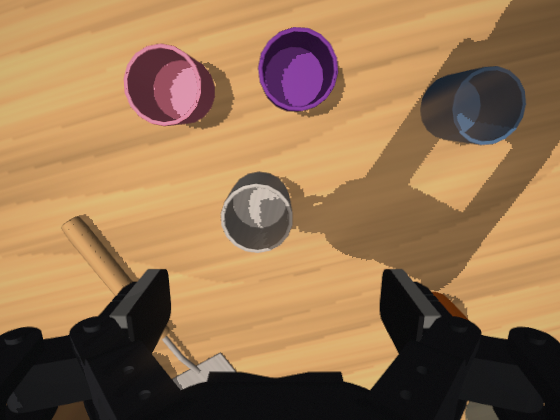

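The wrist view shows the grey cup's rim centred at about (257,217), where I predicted (257,218). The spatula handle at (100,250) is clear of the fingers.

>>> drive_tool(
  series=[
    [[0,0,0.04],[0,0,0],0.085],
    [[0,0,0.06],[0,0,0],0.085],
    [[0,0,0.06],[0,0,0],0.085],
  ],
)

```text
time_s: 2.52
tcp_pos: [0.4826, -0.3101, 0.1079]
eef_rot: [0.123, 0.992, 0.002, -0.002]
force: [1.1, -0.7, -0.8]
grip_width: 1.0
grip_force: 0.0
```

Run:
```python
from h import *
s=env.state();print(s["tcp_pos"],s["force"],delta([.4875,-.327,.021]))
```

```text
[ 0.48259693 -0.31012471  0.1078617 ] [ 1.10621358 -0.68555278 -0.76409852] [-0.0093 -0.0154  0.0868]
```

>>> drive_tool(
  series=[
    [[-0.009,-0.015,0.01],[0,0,0],0.085],
    [[-0.009,-0.015,0.02],[0,0,0],0.085],
    [[-0.009,-0.015,0.02],[0,0,0],0.085],
    [[-0.009,-0.015,0.02],[0,0,0],0.085],
  ],
)

```text
time_s: 3.02
tcp_pos: [0.4896, -0.3283, 0.0909]
eef_rot: [0.123, 0.992, -0.0, 0.0]
force: [-0.3, -0.7, 0.2]
grip_width: 0.996
grip_force: 0.0
```

Run:
```python
from h import *
s=env.state();print(s["tcp_pos"],s["joint_velocities"],delta([.4875,-.327,.021]))
```

```text
[ 0.48958665 -0.32833151  0.09091949] [-1.02296413e-04 -1.33543920e-03 -4.99364964e-03 -3.66062742e-04
 -3.83566182e-03 -6.47670743e-05] [0.0024 0.0008 0.0699]
```

Settled. Descend and grip.

>>> drive_tool(
  series=[
    [[0.002,0.001,0.02],[0,0,0],0.085],
    [[0.002,0.001,0.045],[0,0,0],0.085],
    [[0.002,0.001,0.065],[0,0,0],0.085],
    [[0.002,0.001,0.07],[0,0,0],0.085],
    [[0.002,0.001,0.07],[0,0,0],0.04],
    [[0.002,0.001,0.07],[0,0,0],0.04],
    [[0.002,0.001,0.07],[0,0,0],0.04],
    [[0.002,0.001,0.07],[0,0,0],0.04],
  ],
  squeeze=30,
)

```text
time_s: 4.03
tcp_pos: [0.4886, -0.3281, 0.0215]
eef_rot: [0.123, 0.992, -0.001, 0.001]
force: [0.9, -0.5, 2.5]
grip_width: 0.633
grip_force: 31.9
```

>>> drive_tool(
  series=[
    [[0,0,0],[0,0,0],0.04],
    [[0,0,0],[0,0,0],0.04],
    [[0,0,0],[0,0,0],0.04],
  ],
)

```text
time_s: 4.4
tcp_pos: [0.4886, -0.3281, 0.0215]
eef_rot: [0.123, 0.992, -0.001, 0.001]
force: [0.1, -0.6, 5.4]
grip_width: 0.631
grip_force: 32.2
```

>>> drive_tool(
  series=[
    [[0,0,-0.02],[0,0,0],0.04],
    [[0,0,-0.06],[0,0,0],0.04],
    [[0,0,-0.1],[0,0,0],0.04],
    [[0,0,-0.14],[0,0,0],0.04],
    [[0,0,-0.15],[0,0,0],0.04],
    [[0,0,-0.15],[0,0,0],0.04],
  ],
)

```text
time_s: 5.15
tcp_pos: [0.4876, -0.3272, 0.1705]
eef_rot: [0.123, 0.992, -0.0, 0.0]
force: [0.3, -0.3, -1.6]
grip_width: 0.633
grip_force: 32.1
```

Run:
```python
from h import *
s=env.state();print(s["tcp_pos"],s["grip_width"],s["force"],delta([.634,.156,.17]))
```

```text
[ 0.4875889  -0.32724423  0.17050072] 0.6332156560302946 [ 0.34261006 -0.3056453  -1.57177793] [-2.390e-02  5.044e-01  4.000e-04]
```

>>> drive_tool(
  series=[
    [[-0.002,0.03,0],[0,0,0],0.04],
    [[-0.004,0.08,0],[0,0,0],0.04],
    [[-0.007,0.13,0],[0,0,0],0.04],
    [[-0.01,0.18,0],[0,0,0],0.04],
    [[-0.012,0.23,0],[0,0,0],0.04],
    [[-0.014,0.28,0],[0,0,0],0.04],
    [[-0.016,0.32,0],[0,0,0],0.04],
    [[-0.017,0.34,0],[0,0,0],0.04],
  ],
)

```text
time_s: 6.15
tcp_pos: [0.5857, 0.0002, 0.1675]
eef_rot: [0.122, 0.993, -0.0, -0.003]
force: [0.3, -0.5, -1.0]
grip_width: 0.633
grip_force: 32.2
```

>>> drive_tool(
  series=[
    [[-0.002,0.03,0],[0,0,-4],0.04],
    [[-0.004,0.08,0],[0,0,-9],0.04],
    [[-0.006,0.12,0],[0,0,-14],0.04],
    [[-0.007,0.15,0],[0,0,-19],0.04],
    [[-0.007,0.16,0],[0,0,-23],0.04],
    [[-0.007,0.164,0],[0,0,-23],0.04],
    [[-0.007,0.164,0],[0,0,-23],0.04],
    [[-0.007,0.164,0],[0,0,-23],0.04],
  ],
)

```text
time_s: 7.15
tcp_pos: [0.6339, 0.1545, 0.17]
eef_rot: [-0.076, 0.997, -0.0, -0.0]
force: [-0.1, -0.3, -1.4]
grip_width: 0.631
grip_force: 32.2
```

Run:
```python
from h import *
s=env.state();print(s["tcp_pos"],s["joint_velocities"].round(3) if hasattr(s["joint_velocities"],'round') else '',s["grip_width"],Rot.from_quat(s["eef_rot"]).as_matrix().round(3))
c=env.calibration("wrist");im=snap("wrist","w2");snap("side","side2");print(delta([.634,.156,.07]))
print("pred green/red",proj(c,[[.5014,.1902,.0385],[.5188,.081,.0385]]).round(1))
```

```text
[0.63391555 0.15448865 0.16999892] [-0.001 -0.005 -0.002  0.     0.001 -0.002] 0.6310030938163513 [[-0.988 -0.152 -0.001]
 [-0.152  0.988 -0.   ]
 [ 0.001 -0.    -1.   ]]
[-1.000e-04  1.300e-03  1.004e-01]
pred green/red [[352.   30.7]
 [195.8  31.4]]
```

View pics/w2.png

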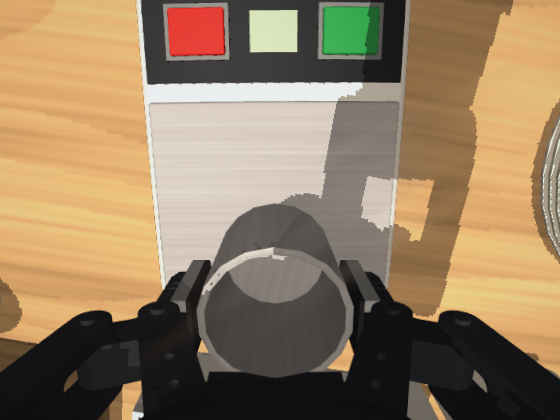

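View pics/side2.png

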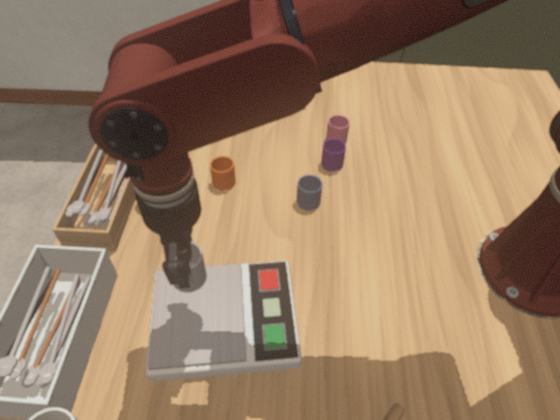

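The wrist view shows the red key at (197,30) and the green key at (350,30), within 2 px of prediction. The cup is held upright over the platform. Lower it.

>>> drive_tool(
  series=[
    [[0,0.001,0.02],[0,0,0],0.04],
    [[0,0.001,0.045],[0,0,0],0.04],
    [[0,0.001,0.07],[0,0,0],0.04],
    [[0,0.001,0.09],[0,0,0],0.04],
    [[0,0.001,0.098],[0,0,0],0.04],
    [[0,0.001,0.102],[0,0,0],0.04],
    [[0,0.001,0.104],[0,0,0],0.04],
    [[0,0.001,0.104],[0,0,0],0.04],
  ],
)

```text
time_s: 8.25
tcp_pos: [0.6347, 0.1566, 0.0673]
eef_rot: [-0.077, 0.997, 0.0, 0.001]
force: [-0.0, 0.4, -1.1]
grip_width: 0.634
grip_force: 32.2
```

>>> drive_tool(
  series=[
    [[0,0,0.001],[0,0,0],0.04],
    [[0,0,0.002],[0,0,0],0.04],
    [[0,0,0.002],[0,0,0],0.04],
  ],
)

```text
time_s: 8.62
tcp_pos: [0.634, 0.1565, 0.0644]
eef_rot: [-0.077, 0.997, -0.0, -0.0]
force: [-0.4, -0.3, -2.1]
grip_width: 0.633
grip_force: 32.2
```

>>> drive_tool(
  series=[
    [[0,0,0.0005],[0,0,0],0.04],
    [[0,0,0.001],[0,0,0],0.04],
    [[0,0,0.001],[0,0,0],0.04],
  ],
)

```text
time_s: 9.0
tcp_pos: [0.634, 0.1565, 0.0636]
eef_rot: [-0.077, 0.997, 0.0, -0.0]
force: [-0.4, -0.7, -0.6]
grip_width: 0.631
grip_force: 32.3
```

>>> drive_tool(
  series=[
    [[0,0,0.0005],[0,0,0],0.04],
    [[0,0,0.0008],[0,0,0],0.04],
    [[0,0,0.0008],[0,0,0],0.04],
  ],
)

```text
time_s: 9.38
tcp_pos: [0.6341, 0.1565, 0.0636]
eef_rot: [-0.077, 0.997, -0.0, -0.0]
force: [-3.0, -0.9, 4.6]
grip_width: 0.631
grip_force: 32.7
```

Contact. Release and rise.

>>> drive_tool(
  series=[
    [[0,0,0],[0,0,0],0.06],
    [[0,0,0],[0,0,0],0.075],
    [[0,0,0],[0,0,0],0.085],
    [[0,0,0],[0,0,0],0.085],
    [[0,0,0],[0,0,0],0.085],
  ],
)

```text
time_s: 10.0
tcp_pos: [0.634, 0.1565, 0.0625]
eef_rot: [-0.077, 0.997, -0.0, -0.0]
force: [0.2, 0.4, -0.2]
grip_width: 0.997
grip_force: 0.0
```

>>> drive_tool(
  series=[
    [[0,0,-0.01],[0,0,0],0.085],
    [[0,0,-0.03],[0,0,0],0.085],
    [[0,0,-0.06],[0,0,0],0.085],
    [[0,0,-0.09],[0,0,0],0.085],
    [[0,0,-0.11],[0,0,0],0.085],
    [[0,0,-0.11],[0,0,0],0.085],
    [[0,0,-0.11],[0,0,0],0.085],
  ],
)

```text
time_s: 10.88
tcp_pos: [0.6333, 0.1563, 0.1717]
eef_rot: [-0.077, 0.997, -0.0, -0.001]
force: [-0.3, -0.6, 0.4]
grip_width: 0.996
grip_force: 0.0
```

Run:
```python
from h import *
s=env.state();print(s["tcp_pos"],s["force"],delta([.5014,.1902,.173]),delta([.5014,.1902,.05]))
c=env.calibration("wrist");snap("wrist","w3");print("pred rim centre, base",proj(c,[[.6344,.1555,.1],[.6344,.1555,.042]]).round(1))
```

```text
[0.63326331 0.15634114 0.1716921 ] [-0.27407976 -0.57681554  0.44792188] [ 0.1251  0.0538 -0.0011] [0.1249 0.0538 0.1219]
pred rim centre, base [[271.8 227.1]
 [272.3 204.7]]
```

View pics/w3.png

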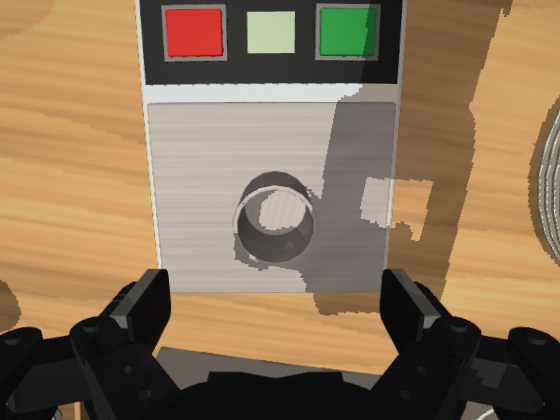

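The cup stands upright with its rim centred at (274,226), as predicted for the platform centre (272,227), and it is released. Now to the green key with the fingers shut.

>>> drive_tool(
  series=[
    [[0.03,0.013,0],[0,0,0],0.0],
    [[0.08,0.034,0],[0,0,0],0.0],
    [[0.115,0.05,0],[0,0,0],0.0],
    [[0.125,0.054,0.02],[0,0,0],0.0],
    [[0.125,0.054,0.05],[0,0,0],0.0],
    [[0.125,0.054,0.08],[0,0,0],0.0],
    [[0.125,0.054,0.1],[0,0,0],0.0],
    [[0.125,0.054,0.11],[0,0,0],0.0],
  ],
)

```text
time_s: 11.92
tcp_pos: [0.4999, 0.19, 0.0598]
eef_rot: [-0.077, 0.997, -0.0, -0.003]
force: [0.1, -0.8, 0.0]
grip_width: 0.006
grip_force: 0.0
```

>>> drive_tool(
  series=[
    [[0,0,0],[0,0,0],0.0],
    [[0,0,0],[0,0,0],0.0],
    [[0,0,0],[0,0,0],0.0],
  ],
)

```text
time_s: 12.3
tcp_pos: [0.5031, 0.1908, 0.0637]
eef_rot: [-0.077, 0.997, 0.0, 0.001]
force: [0.0, -0.9, -0.6]
grip_width: 0.006
grip_force: 0.0
```

Run:
```python
from h import *
s=env.state();print(s["tcp_pos"],s["force"],s["grip_width"],delta([.5014,.1902,.0405]))
```

```text
[0.5031291  0.19076877 0.06373984] [ 0.04790639 -0.93050668 -0.57273341] 0.006276758056498027 [ 0.0018 -0.0003  0.0232]
```

>>> drive_tool(
  series=[
    [[0.002,0,0.005],[0,0,0],0.0],
    [[0.002,0,0.011],[0,0,0],0.0],
    [[0.002,0,0.017],[0,0,0],0.0],
    [[0.002,0,0.021],[0,0,0],0.0],
    [[0.002,0,0.022],[0,0,0],0.0],
    [[0.002,0,0.022],[0,0,0],0.0],
    [[0.002,0,0.022],[0,0,0],0.0],
  ],
)

```text
time_s: 13.18
tcp_pos: [0.5005, 0.1903, 0.0408]
eef_rot: [-0.077, 0.997, 0.0, 0.0]
force: [-0.2, 1.0, 0.4]
grip_width: -0.006
grip_force: 0.0
```

>>> drive_tool(
  series=[
    [[0,0,0.0005],[0,0,0],0.0],
    [[0,0,0.001],[0,0,0],0.0],
    [[0,0,0.001],[0,0,0],0.0],
  ],
)

```text
time_s: 13.55
tcp_pos: [0.5002, 0.1902, 0.0396]
eef_rot: [-0.077, 0.997, -0.0, -0.0]
force: [0.0, -0.3, 0.1]
grip_width: -0.002
grip_force: 0.0
```

>>> drive_tool(
  series=[
    [[0,0,0.0004],[0,0,0],0.0],
    [[0,0,0.0008],[0,0,0],0.0],
    [[0,0,0.0012],[0,0,0],0.0],
    [[0,0,0.0012],[0,0,0],0.0],
  ],
)

```text
time_s: 14.05
tcp_pos: [0.5002, 0.1903, 0.0386]
eef_rot: [-0.077, 0.997, -0.0, -0.0]
force: [-0.1, 0.1, 1.5]
grip_width: 0.003
grip_force: 0.7
```

>>> drive_tool(
  series=[
    [[0,0,0.0003],[0,0,0],0.0],
    [[0,0,0.0006],[0,0,0],0.0],
    [[0,0,0.0006],[0,0,0],0.0],
  ],
)

```text
time_s: 14.42
tcp_pos: [0.5002, 0.1903, 0.0381]
eef_rot: [-0.077, 0.997, -0.0, -0.0]
force: [-1.0, 0.8, 4.6]
grip_width: -0.001
grip_force: 2.0
```

>>> drive_tool(
  series=[
    [[0,0,0.0003],[0,0,0],0.0],
    [[0,0,0.0005],[0,0,0],0.0],
    [[0,0,0.0005],[0,0,0],0.0],
  ],
)

```text
time_s: 14.8
tcp_pos: [0.5002, 0.1903, 0.0377]
eef_rot: [-0.077, 0.997, -0.0, -0.0]
force: [-1.9, -1.2, 6.1]
grip_width: 0.001
grip_force: 3.0
```

6 N reached. Hold a little longer, then release and move clear.

>>> drive_tool(
  series=[
    [[0,0,0],[0,0,0],0.0],
    [[0,0,0],[0,0,0],0.0],
    [[0,0,0],[0,0,0],0.0],
  ],
)

```text
time_s: 15.18
tcp_pos: [0.5002, 0.1903, 0.0377]
eef_rot: [-0.077, 0.997, -0.0, -0.0]
force: [-2.0, -0.3, 6.5]
grip_width: -0.003
grip_force: 3.0
```

>>> drive_tool(
  series=[
    [[0,0,-0.005],[0,0,0],0.0],
    [[0,0,-0.015],[0,0,0],0.0],
    [[0,0,-0.04],[0,0,0],0.0],
    [[0,0,-0.08],[0,0,0],0.0],
    [[0,0,-0.12],[0,0,0],0.0],
    [[0,0,-0.14],[0,0,0],0.0],
    [[0,0,-0.14],[0,0,0],0.0],
  ],
)

```text
time_s: 16.05
tcp_pos: [0.502, 0.1907, 0.18]
eef_rot: [-0.077, 0.997, 0.0, 0.003]
force: [-0.1, -0.6, 0.3]
grip_width: -0.0
grip_force: 0.0
```

Run:
```python
from h import *
snap("scene","scene4");im=cv2.imread("pics/scene4.png")[120:240,270:430];cv2.imwrite("pics/s4c.png",cv2.resize(im,(640,480),interpolation=cv2.INTER_CUBIC))
```

```text
(no output)
```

View pics/s4c.png

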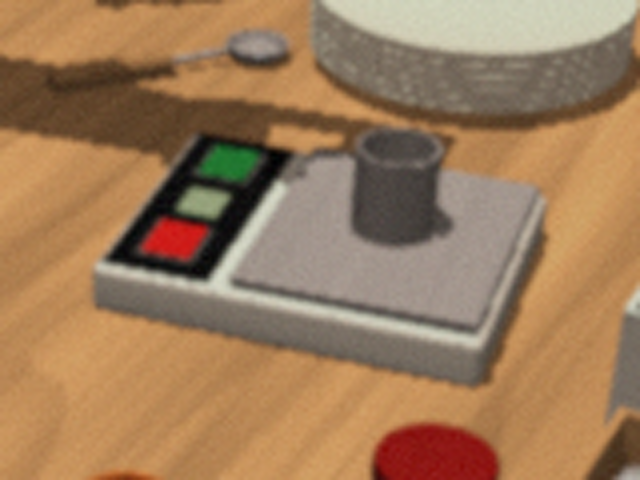

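The cup stands upright in the middle of the platform (base at crop pixel (395,225)), and the arm is clear.

```bash
python3 -c "
from bench import env
print(env.hand_in())"
```

```text
the job is handed in; nothing more can be done
None
```

The steel cup stands upright and released in the middle of the platform, the green tare key was pressed to about 6 N for about half a second and let go, the red key was not touched, and the job is handed in at about 16 s.

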